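# Count to the third gap and push the soap bar home

### The job

Put the loose bar of laundry soap that lies in front of the divider rack away in the rack's third gap, counted from the end where the tall post stands. First count: with the fingers shut, run the fingertip along the rack's top rail from that end, touching it over the first, the second and the third gap in turn and going no farther along the rail. Then push the bar along the board, without picking it up, straight into that third gap until it is fully home against the stop, and leave everything else where it is.

Things in the scene. Friction and masses are not known exactly. Their poses are not given: they have to be found in the camera images.
- rack: Fixed wooden rack: 7 upright fins (12 mm thick, 42 high, pitch 62, rounded noses) leave 6 gaps 50 mm wide, centres at y = +-31, +-93, +-155 mm; 384 mm wide, 90 deep. No floor: things slide in on the board, up to a stop bar 75 mm in, 22 high. Rail on top of the front edge, top at 54 mm, underside 42. Origin: on the board, middle of the front edge; x into the gaps, y along the row to the left, z up.
- tall_post: Fixed round wooden post, 26 mm diameter, 85 mm tall, just outside ONE end of the rack, 45 mm behind its front edge and 210 mm from its middle; it may be at the left or the right end. Gaps are counted from this end. Origin: centre of its foot.
- low_stub: Fixed round wooden stub, 26 mm diameter, 30 mm tall, at the other end of the rack. Origin: centre of its foot.
- soap: Loose bar of laundry soap lying flat on the board between rack and robot, clear of the rack: 90 mm long (x), 42 wide (y), 32 high, about 150 g. Origin: centre of its underside. Its length points roughly into the gaps (within 0.45 rad of the rack's x). When fully home its centre is 30 mm behind the rack's front edge and 15 mm of it still stands out in front.
- soap_left: Another such bar, already put away in the leftmost (+y) gap; leave it there. Origin: centre of its underside.
- soap_right: Another such bar, already put away in the rightmost (-y) gap; leave it there. Origin: centre of its underside.
- brush: Bystander: flat brush with a wooden handle, lying on the board at the right, low. Origin: on the board under its middle; x along its length.
- pot: Bystander: dented aluminium pot, 172 mm diameter, 115 mm high, back right. Origin: centre of its underside.
- colander: Bystander: white plastic colander, 240 mm rim diameter, 88 mm high, left. Origin: centre of its underside.
- tub: Bystander: clear tub with a white twist cap, 72 mm diameter, 97 mm high, left of the bar, near the rack's left end. Origin: centre of its underside.
- bottle: Bystander: green glass beer bottle, 61 mm diameter, 230 mm tall, standing back left. Origin: centre of its underside.
- rail_1: The stretch of the rack's top rail over gap 1 counted from the LEFT (+y) end whatever the posts: 50 mm long (y), 20 mm deep (x), fixed and rigid. Origin: centre of its top face, 54 mm above the board.
- rail_2: The stretch of the rack's top rail over gap 2 counted from the LEFT (+y) end whatever the posts: 50 mm long (y), 20 mm deep (x), fixed and rigid. Origin: centre of its top face, 54 mm above the board.
- rail_3: The stretch of the rack's top rail over gap 3 counted from the LEFT (+y) end whatever the posts: 50 mm long (y), 20 mm deep (x), fixed and rigid. Origin: centre of its top face, 54 mm above the board.
- rail_4: The stretch of the rack's top rail over gap 4 counted from the LEFT (+y) end whatever the posts: 50 mm long (y), 20 mm deep (x), fixed and rigid. Origin: centre of its top face, 54 mm above the board.
- rail_5: The stretch of the rack's top rail over gap 5 counted from the LEFT (+y) end whatever the posts: 50 mm long (y), 20 mm deep (x), fixed and rigid. Origin: centre of its top face, 54 mm above the board.
- rail_6: The stretch of the rack's top rail over gap 6 counted from the LEFT (+y) end whatever the posts: 50 mm long (y), 20 mm deep (x), fixed and rigid. Origin: centre of its top face, 54 mm above the board.
There are look-alikes about, which are no part of the job. Leave any pink look-alike of the soap alone. There is more than one size of the tall_post; the job needs the larger.

How it is judged:
By the outcome, as a careful person would: the job done as asked, in the order asked, and still so for the second after the job is handed in, with the robot touching nothing.
It also fails if it takes over 58 s, if anything falls off the work surface, if the arm or the gripper's body presses on something with over 40 N, if the wrist force passes 120 N, or if a joint passes its speed limit or range.

### The arm

A 7-joint arm with a two-finger parallel gripper is mounted at the origin on the work surface. World frame = base frame: x ahead of the robot, y to its left, z up, the work surface at z = 0. Lengths are in m, angles in rad, forces in N, time in s.
With the tool pointing down it reaches from about 0.4 to 0.85 m from the base axis. Payload 6.9 kg.
Tool frame: the origin (TCP) lies at the very end of the fingers, on their centre line; the grasp point (between the pads) lies 19 mm behind it; x points along the fingers, y is the direction in which the jaws open and shut, and the axes are right-handed (so a half turn about x gives the same grasp; the last joint's range is limited). The gripper opens to 85 mm and grips with 20 to 120 N. Pads are 22 mm wide; open, the fingers measure 114 mm over their backs; the gripper's body (76 mm by 85 mm) begins 54 mm behind the grasp point. The pads swing forward as they close: fully open they stand 13 mm farther back than shut.
Start: joints at [-1.065, 0.507, -0.238, 1.5, 0.126, 1.149, -0.155], TCP at [0.243, 0.576, 0.231] pointing down, gripper open.
Joint ranges: [-3.08, 3.08], [-0.24, 2.05], [-1.43, 1.35], [0, 2.5], [-1.52, 4.66], [0.17, 1.96], [-2.89, 2.89]. Speed limits (rad/s): [2.39, 2.39, 3.14, 3.14, 3.14, 3.14, 3.14].

### API

Orientations are given as a rotation vector (axis times angle).
In Python, from workcell import observe, get_image, finish_job gives the robot as it stands.
- The arm moves only by the tool step_arm, never from a script. Its argument "motion" is a list of rows, each an object with "slide": the shift along the tool's x, y, z each as a share of 5 cm, from -1 to 1, a list of three; "turn": the turn about the tool's x as a share of 90 degrees, from -1 to 1. A call has 1 to 12 rows; each row shifts and turns the pose as measured when the row begins, along the tool's axes as they then stand; what a row does not reach is not made up. A row lasts 1/10 s, in which the tool goes at most 50 mm and 8.59 degrees, less where a joint would pass 70% of its speed; a pose out of reach is approached as far as the arm can. A call with a number of a shift or a turn outside -1 to 1 is refused whole. A call with a gripper value outside its range is refused whole. "claw" is the closure in counts, from 0 (fully open) to 255 (shut), set as the call begins (left out, the last holds). The fingers move at their own pace and stop on an object; the grip force is fixed at half the most. Time passes only in rows, so rows that do not move let the fingers close. It gives the time, the measured TCP pose, the force and the opening at its end, in the units of the state.
- observe(): the state, without advancing time (a new reading comes with each control period).
- get_image(name): name is "side" or "top" or "wrist"; returns a dict with "frame" (384x512x3 uint8, red, green, blue), "mtx" (3x3 intrinsics, pixels), "dist_coeffs" ([k1, k2, p1, p2, k3] as OpenCV has them; the pictures are not rectified), "extrinsics" (4x4, takes a point from camera to world coordinates); the wrist camera has in their place "hand_eye" (4x4, takes a point from camera to tool coordinates, whose origin is the TCP and whose axes are the tool frame's). Camera axes: x right, y up, looking along -z (the intrinsics and any distortion apply to the point x, -y, -z); pixel columns grow to the right and rows downward; lengths in m; the calibration is good to about 2 mm. A picture is of the moment at which its call begins: read the wrist's pose just before it. There is no depth.
- finish_job(): hands the job in, once; it reports no verdict.
The state is a dict: "time": time; "joints": joint angles; "joint_velocities": joint speeds; "effort": joint torques, N m; "position": TCP position; "tcp_rot": TCP orientation; "contact_force": force on the tool from outside, world axes, zero at the start; "torque": the same for the moment, N m; "finger_gap": finger opening in m.
Only numpy, scipy, OpenCV 4.12 (cv2) and the standard library are available. Lean on these libraries where they do the work, as an engineer would, in place of code of your own. Each camera call takes 0.05 s, during which the arm holds its last target. There are 200 camera calls.

## Working session

There is one attempt and no reset: what is moved stays moved. The work goes in short steps, Python scripts to look and compute and a tool call to move; the robot and the scene stay as the last step left them, time stands still between calls to the robot, and variables do not carry over. Pictures are saved under pics/ and viewed, about 8 in all and at most 12, crops included, and the job is handed in when it is done.

Besides the shell and the picture viewer there is one more tool, called after ">>>" by a JSON object that holds its "fn" and its "kwargs", one argument or row to a line. step_arm: Moves the arm, as the interface text tells. Shift numbers are shares of 5 cm and turn numbers shares of 90 degrees, none past 1 either way. Its arguments: {"type":"object","properties":{"motion":{"type":"array","items":{"type":"object","properties":{"slide":{"type":"array","items":{"type":"number"}},"turn":{"type":"number"}}}},"claw":{"type":"number"}},"required":["motion"]}

```bash
mkdir -p pics; cat > h.py <<'E'
import numpy as np, cv2
from workcell import observe,get_image
from scipy.spatial.transform import Rotation as R
def snap(n,fn):
    o=observe(); d=get_image(n)
    d['frame']=np.array(d['frame'])
    K=np.array(d['mtx']);D=np.array(d['dist_coeffs'])
    if n=='wrist':
        T=np.eye(4);T[:3,:3]=R.from_rotvec(o['tcp_rot']).as_matrix();T[:3,3]=o['position'];E=T@np.array(d['hand_eye'])
    else: E=np.array(d['extrinsics'])
    np.savez('pics/'+fn+'.npz',f=d['frame'],K=K,D=D,E=E)
    cv2.imwrite('pics/'+fn+'.png',d['frame'][:,:,::-1]); return load(fn)
def load(fn):
    d=np.load('pics/'+fn+'.npz');return d['f'],d['K'],d['D'],d['E']
def px2w(c,uv,z):
    f,K,D,E=c
    p=cv2.undistortPoints(np.array(uv,float).reshape(-1,1,2),K,D).reshape(-1,2)
    r=np.c_[p[:,0],-p[:,1],-np.ones(len(p))]@E[:3,:3].T
    return E[:3,3]+r*((z-E[2,3])/r[:,2])[:,None]
def w2px(c,P):
    f,K,D,E=c
    q=(np.atleast_2d(P)-E[:3,3])@E[:3,:3]; q=q*[1,-1,-1]
    return cv2.projectPoints(q,np.zeros(3),np.zeros(3),K,D)[0].reshape(-1,2)
E
python3 - <<'E'
from h import *
a=snap('top','top0');b=snap('side','side0')
print(a[3],b[3]);o=observe();print(R.from_rotvec(o['tcp_rot']).as_matrix(),o)
E
```

```text
[[ 0.00372436  0.99732536 -0.07299486  0.46736746]
 [-0.99958874  0.00578846  0.02808622  0.02083915]
 [ 0.02843363  0.07286024  0.99693677  1.35845588]
 [ 0.          0.          0.          1.        ]] [[ 0.9300805   0.27903312 -0.23893678  0.28024785]
 [-0.36735167  0.70952991 -0.60134853 -0.62794293]
 [ 0.00173663  0.64707637  0.76242322  0.86849869]
 [ 0.          0.          0.          1.        ]]
[[-6.22284587e-04  3.89217974e-01  9.21145472e-01]
 [-1.42650099e-03  9.21144368e-01 -3.89218471e-01]
 [-9.99998789e-01 -1.55621959e-03 -1.79941161e-05]] {'time': 0.1, 'joints': array([-1.06549868,  0.50822496, -0.23753974,  1.50101008,  0.12565214,
        1.14889554, -0.15478203]), 'joint_velocities': array([-4.39301621e-05, -2.56864052e-03,  2.79476634e-04, -1.95719468e-03,
       -8.07532009e-04,  3.46329836e-04,  1.47139338e-03]), 'effort': array([-5.04913667e-03, -6.21829748e+01, -2.19456263e+00, -2.50201213e+01,
        1.25330390e-02,  7.79639493e-03, -1.00693725e-05]), 'position': array([0.24314754, 0.57528726, 0.23054263]), 'tcp_rot': array([ 0.31242254,  1.54827756, -0.31482595]), 'contact_force': array([ 0.10002179, -0.64935924, -0.3845089 ]), 'torque': array([ 0.01087689, -0.00067885,  0.03735886]), 'finger_gap': 0.08538878661610094}
```

View pics/top0.png

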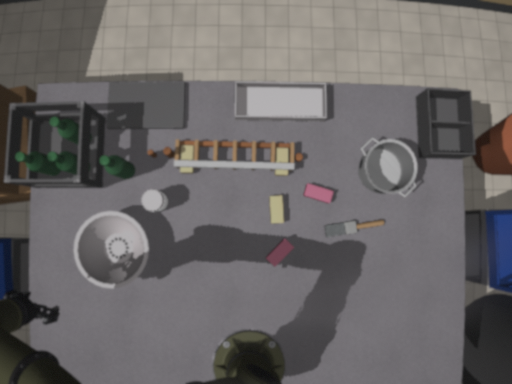

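View pics/side0.png

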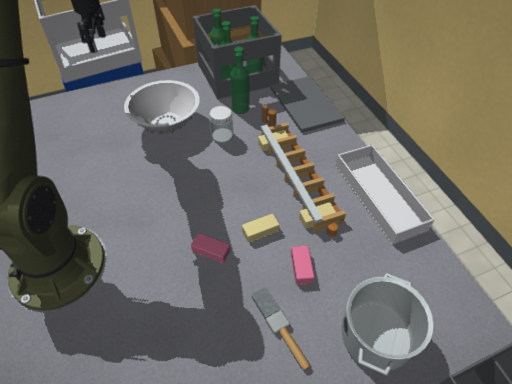

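The top view shows the yellow bar at (277,209), pink bars at (319,193) and (281,252), and the rack from (175,152) to (297,165). There are post-like things at (152,152), (168,152) and (299,157). I'll confirm these in an enlarged crop.

```bash
python3 - <<'E'
from h import *
a=load('top0')[0];b=load('side0')[0]
A=cv2.resize(a[130:230,140:340],None,fx=4,fy=4,interpolation=cv2.INTER_CUBIC)[:,:,::-1]
B=cv2.resize(b[90:245,215:365],None,fx=3.8,fy=3.8,interpolation=cv2.INTER_CUBIC)[:,:,::-1]
cv2.imwrite('pics/cA.png',A);cv2.imwrite('pics/cB.png',B)
E
```

```text
(no output)
```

View pics/cA.png

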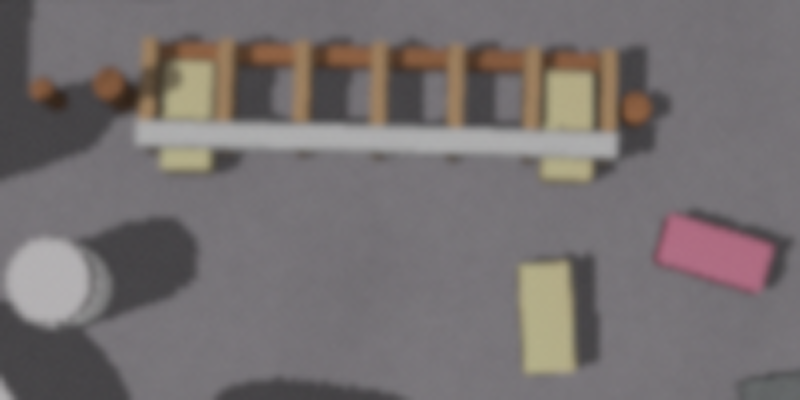

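View pics/cB.png

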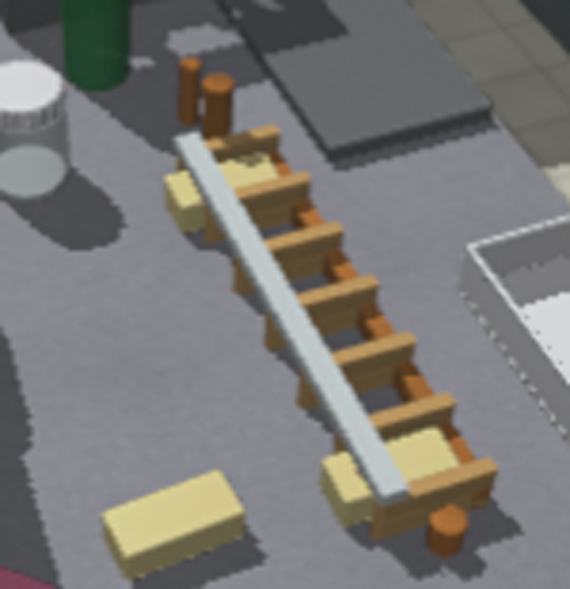

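```bash
cat >> h.py <<'E'
def crop(p): return (np.array(p,float)+.5)/4-.5+[140,130]
E
python3 - <<'E'
from h import *
from scipy.optimize import least_squares
c=load('top0')
def fit(model,px,z,x0):
    px=crop(px); m=np.array(model)
    def res(p):
        C,S=np.cos(p[2]),np.sin(p[2])
        w=m@np.array([[C,S],[-S,C]])+p[:2]
        return (w2px(c,np.c_[w,np.full(len(w),z)])-px).ravel()
    r=least_squares(res,x0);print(r.x,np.abs(r.fun).max());return r.x
r=fit([[0,.192],[.02,.192],[.02,-.192],[0,-.192]],[(134,145),(135,122),(617,133),(617,157)],.054,[.7,0,0])
s=fit([[.045,.021],[.045,-.021],[-.045,-.021],[-.045,.021]],[(519,264),(571,261),(576,372),(524,374)],.032,[.5,0,0])
C,S=np.cos(r[2]),np.sin(r[2]);M=np.array([[C,-S],[S,C]])
print('soap in rack',M.T@(s[:2]-r[:2]),s[2]-r[2])
for y in(.155,.093,.031):print(y,M@[.01,y]+r[:2])
print('home',M@[.03,.031]+r[:2])
print('tub',px2w(c,crop([(47,281)]),.097),'post',px2w(c,crop([(109,82)]),.085),'pink',px2w(c,crop([(716,252)]),.032),px2w(c,[(281,252)],.032))
E
```

```text
[ 0.64286188  0.05151181 -0.01737445] 0.23979058868010839
[ 0.51222612 -0.08711432  0.0469163 ] 0.2715287708830374
soap in rack [-0.12820761 -0.14087482] 0.06429075533022127
0.155 [0.65555328 0.20631468]
0.093 [0.65447611 0.14432404]
0.031 [0.65339895 0.0823334 ]
home [0.67339593 0.08198593]
tub [[0.53584195 0.30171955 0.097     ]] post [[0.692228   0.25939999 0.085     ]] pink [[ 0.56593147 -0.22421429  0.032     ]] [[ 0.37459924 -0.10172594  0.032     ]]
```

The larger, tall post at crop A (109,82), beside the rack's left end, fits "tall_post" best. The thinner one at (41,90) is a look-alike and the low stub is at (637,107), so I count from the left and the third gap is at rack y=+31. The loose yellow bar is in front at (548,318), and the pink bars are to be left alone.

>>> {"fn": "step_arm", "kwargs": {
  "motion": [
    {"slide":[0,0,0],"turn":-0.08},
    {"slide":[0,0,0],"turn":-0.08},
    {"slide":[0,0,0],"turn":-0.08},
    {"slide":[0,0,0],"turn":0},
    {"slide":[0,-1,0.4],"turn":0},
    {"slide":[0,-1,0.4],"turn":0},
    {"slide":[0,-1,0.4],"turn":0},
    {"slide":[0,-1,0.4],"turn":0},
    {"slide":[0,-1,0.4],"turn":0},
    {"slide":[0,-1,0.4],"turn":0},
    {"slide":[0,0,0],"turn":0}
  ],
  "claw": 255
}}

```text
time: 1.2
position: [0.3496, 0.2859, 0.2258]
tcp_rot: [0.023, 1.578, -0.034]
contact_force: [-0.4, 0.7, 0.7]
finger_gap: -0.0001
```

>>> {"fn": "step_arm", "kwargs": {
  "motion": [
    {"slide":[0,-0.3,1]},
    {"slide":[0,-0.3,1]},
    {"slide":[0,-0.3,1]},
    {"slide":[0,-0.3,1]},
    {"slide":[0.2,-0.3,1]},
    {"slide":[0.6,-0.1,0.8]},
    {"slide":[0.8,0,0.2]},
    {"slide":[0.6,0,0]},
    {"slide":[0,0,0]}
  ]
}}

```text
schema error: expected keys slide, turn
```

```bash
cat >> h.py <<'E'
def pose():
    o=observe();M=R.from_rotvec(o['tcp_rot']).as_matrix()
    a=-.01737;c,s=np.cos(a),np.sin(a);d=np.array(o['position'])-[.64286,.05151,0]
    print('rack xyz',np.round([c*d[0]+s*d[1],-s*d[0]+c*d[1],d[2]],4),'tooly deg in rack',np.degrees(np.arctan2(M[1,1],M[0,1])-a),'F',np.round(o['contact_force'],1),'t',o['time'],'gap',o['finger_gap'],'toolx',np.round(M[:,0],3))
E
python3 -c "
from h import *
pose();snap('wrist','w1')"
```

```text
rack xyz [-0.2973  0.2293  0.2258] tooly deg in rack 88.89247655779312 F [-0.4  0.7  0.7] t 1.2 gap -0.00012996595802500222 toolx [-0.007 -0.007 -1.   ]
```

View pics/w1.png

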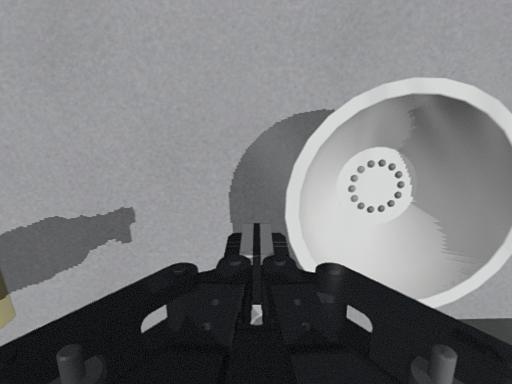

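The schema needs turn in every row, so the move was refused. The wrist view only shows the colander (right) and the closed fingers. I'm resending the move.

>>> {"fn": "step_arm", "kwargs": {
  "motion": [
    {"slide":[0,-0.3,1],"turn":0},
    {"slide":[0,-0.3,1],"turn":0},
    {"slide":[0,-0.3,1],"turn":0},
    {"slide":[0,-0.3,1],"turn":0},
    {"slide":[0.2,-0.3,1],"turn":0},
    {"slide":[0.6,-0.1,0.8],"turn":0},
    {"slide":[0.8,0,0.2],"turn":0},
    {"slide":[0.6,0,0],"turn":0},
    {"slide":[0,0,0],"turn":0}
  ]
}}

```text
time: 2.15
position: [0.6406, 0.2149, 0.1114]
tcp_rot: [0.039, 1.574, -0.031]
contact_force: [0.4, 0.6, -0.4]
finger_gap: 0.0
```

```bash
python3 -c "
from h import *
pose();c=snap('wrist','w1')"
```

```text
rack xyz [-0.0051  0.1633  0.1114] tooly deg in rack 88.43870701703254 F [ 0.4  0.6 -0.4] t 2.15 gap 2.239804103461955e-05 toolx [-0.003  0.005 -1.   ]
```

View pics/w1.png

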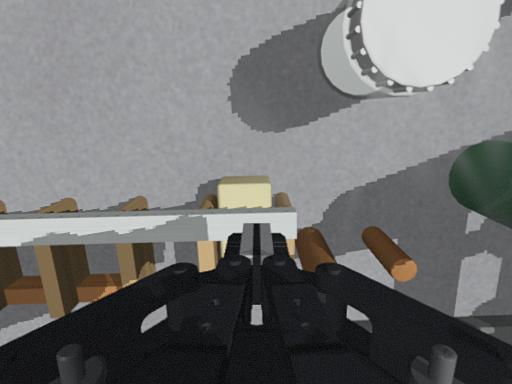

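The wrist view shows the fingertips over the rail's left end (rail corners about (295,210) and (296,238)), with stored soap at (245,192) and the tall post at (315,250).

```bash
python3 -c "
from h import *
c=load('w1');a=-.01737;C,S=np.cos(a),np.sin(a);M=np.array([[C,-S],[S,C]])
w=px2w(c,[(295,210),(296,238),(1,216),(1,243)],.054)
print((w[:,:2]-[.64286,.05151])@M, c[3][:3,3])
print(w2px(c,np.c_[np.array([[0,.192],[.02,.192],[0,-.155],[.02,.155]])@M.T+[.64286,.05151],[.054]*4]))"
```

```text
[[-0.00117651  0.1914661 ]
 [ 0.02004666  0.19230449]
 [-0.00274022 -0.01300512]
 [ 0.01750062 -0.01789246]] [0.57503659 0.21806692 0.25360925]
[[ 295.75254167  211.57090877]
 [ 295.57588337  237.95106494]
 [-208.91471826  225.84081546]
 [ 244.03554407  239.32357425]]
```

>>> {"fn": "step_arm", "kwargs": {
  "motion": [
    {"slide":[0,-0.16,0.3],"turn":-0.017},
    {"slide":[0,0,0],"turn":0},
    {"slide":[0.5,0,0],"turn":0},
    {"slide":[0.5,0,0],"turn":0},
    {"slide":[0,0,0],"turn":0}
  ]
}}

```text
time: 2.7
position: [0.6576, 0.2167, 0.0734]
tcp_rot: [0.025, 1.56, -0.002]
contact_force: [-0.7, -0.2, 0.7]
finger_gap: -0.0005
```

```bash
python3 -c "
from h import *
pose()"
```

```text
rack xyz [0.0118 0.1655 0.0734] tooly deg in rack 90.00422557737714 F [-0.7 -0.2  0.7] t 2.7 gap -0.0004554756085655257 toolx [ 0.011  0.014 -1.   ]
```

>>> {"fn": "step_arm", "kwargs": {
  "motion": [
    {"slide":[0,-0.2,0],"turn":0},
    {"slide":[0.1,0,0],"turn":0},
    {"slide":[0.1,0,0],"turn":0},
    {"slide":[0.1,0,0],"turn":0},
    {"slide":[0,0,0],"turn":0}
  ]
}}

```text
time: 3.2
position: [0.6594, 0.209, 0.0648]
tcp_rot: [0.028, 1.552, 0.0]
contact_force: [0.3, 0.4, 0.4]
finger_gap: -0.0
```

```bash
python3 -c "
from h import *
pose()"
```

```text
rack xyz [0.0138 0.1577 0.0648] tooly deg in rack 89.97175881221997 F [0.3 0.4 0.4] t 3.2 gap -1.4110999522139137e-05 toolx [ 0.019  0.018 -1.   ]
```

>>> {"fn": "step_arm", "kwargs": {
  "motion": [
    {"slide":[0.2,0,-0.08],"turn":0},
    {"slide":[0.15,0,0],"turn":0}
  ]
}}

```text
time: 3.4
position: [0.6564, 0.2096, 0.0537]
tcp_rot: [0.029, 1.548, -0.0]
contact_force: [-33.6, -13.8, 92.2]
finger_gap: 0.0004
```

```bash
python3 -c "
from h import *
pose()"
```

```text
rack xyz [0.0108 0.1583 0.0537] tooly deg in rack 89.92543789065469 F [-33.6 -13.8  92.2] t 3.4 gap 0.00035108279805274033 toolx [ 0.023  0.018 -1.   ]
```

Contact over gap 1 was firmer than intended. I'll lift off and go to gap 2 with finer steps.

>>> {"fn": "step_arm", "kwargs": {
  "motion": [
    {"slide":[-0.15,0,0],"turn":0},
    {"slide":[-0.05,-0.65,0],"turn":0},
    {"slide":[0,-0.65,0],"turn":0},
    {"slide":[0,0,0],"turn":0}
  ]
}}

```text
time: 3.8
position: [0.6536, 0.145, 0.0641]
tcp_rot: [0.027, 1.546, 0.004]
contact_force: [-0.0, 0.1, -0.6]
finger_gap: 0.0002
```

```bash
python3 -c "
from h import *
pose()"
```

```text
rack xyz [0.0091 0.0936 0.0641] tooly deg in rack 90.14056434866175 F [-0.   0.1 -0.6] t 3.8 gap 0.0002375183362703514 toolx [ 0.025  0.02  -0.999]
```

Over gap 2 (y=0.0936). I'll go down 9 mm, then in small nudges.

>>> {"fn": "step_arm", "kwargs": {
  "motion": [
    {"slide":[0.16,0,0.02],"turn":0},
    {"slide":[0.03,0,0],"turn":0}
  ]
}}

```text
time: 4.0
position: [0.6549, 0.1447, 0.0543]
tcp_rot: [0.028, 1.545, 0.003]
contact_force: [-3.3, -4.9, 10.4]
finger_gap: 0.0
```

Touched gap 2 at 10 N. On to gap 3.

>>> {"fn": "step_arm", "kwargs": {
  "motion": [
    {"slide":[-0.15,0,0],"turn":0},
    {"slide":[-0.05,-0.65,0],"turn":0},
    {"slide":[0,-0.6,0],"turn":0},
    {"slide":[0,0,0],"turn":0}
  ]
}}

```text
time: 4.4
position: [0.6525, 0.0865, 0.0608]
tcp_rot: [0.024, 1.549, 0.011]
contact_force: [0.4, 1.1, 0.1]
finger_gap: -0.0003
```

```bash
python3 -c "
from h import *
pose()"
```

```text
rack xyz [0.009  0.0352 0.0608] tooly deg in rack 90.51539944589273 F [0.4 1.1 0.1] t 4.4 gap -0.0002892286769963675 toolx [ 0.022  0.022 -1.   ]
```

>>> {"fn": "step_arm", "kwargs": {
  "motion": [
    {"slide":[0.1,-0.03,0.02],"turn":0},
    {"slide":[0.03,0,0],"turn":0}
  ]
}}

```text
time: 4.6
position: [0.6538, 0.086, 0.0542]
tcp_rot: [0.023, 1.549, 0.011]
contact_force: [-4.1, -8.7, 12.8]
finger_gap: -0.0003
```

Touched gap 3 at 13 N. I'll lift, retreat, and move to the bar's right side.

>>> {"fn": "step_arm", "kwargs": {
  "motion": [
    {"slide":[-0.9,0,0],"turn":0},
    {"slide":[-0.9,0,-0.3],"turn":0},
    {"slide":[0,-0.5,-0.9],"turn":0},
    {"slide":[0,-0.9,-0.9],"turn":0},
    {"slide":[0,-0.9,-0.7],"turn":0},
    {"slide":[0,-0.9,0],"turn":0},
    {"slide":[0,-0.9,0],"turn":0},
    {"slide":[0,-0.6,0],"turn":0},
    {"slide":[0,0,0],"turn":0}
  ]
}}

```text
time: 5.5
position: [0.5158, -0.1337, 0.1343]
tcp_rot: [0.011, 1.55, 0.035]
contact_force: [-0.0, 0.4, -0.4]
finger_gap: 0.0
```

>>> {"fn": "step_arm", "kwargs": {
  "motion": [
    {"slide":[0,0,0],"turn":0.095},
    {"slide":[0,0,0],"turn":0.095},
    {"slide":[0,0,0],"turn":0.095},
    {"slide":[0,0,0],"turn":0.095},
    {"slide":[0,0,0],"turn":0.095},
    {"slide":[0,0,0],"turn":0.095},
    {"slide":[0,0,0],"turn":0.095},
    {"slide":[0,0,0],"turn":0.095},
    {"slide":[0,0,0],"turn":0.095},
    {"slide":[0,0,0],"turn":0.095},
    {"slide":[0,0,0],"turn":0.095},
    {"slide":[0,0,0],"turn":0}
  ],
  "claw": 100
}}

```text
time: 6.7
position: [0.5216, -0.1088, 0.1303]
tcp_rot: [1.293, 1.199, -1.222]
contact_force: [0.2, 0.3, -0.4]
finger_gap: 0.0519
```

```bash
python3 -c "
from h import *
pose();print(observe()['joints'])"
```

```text
rack xyz [-0.1185 -0.1624  0.1303] tooly deg in rack -2.5222578327018006 F [ 0.2  0.3 -0.4] t 6.7 gap 0.0519269320947379 toolx [ 0.018  0.042 -0.999]
[ 0.06093442  0.47460513  0.18918184  1.89393584 -0.18632727  0.78144314
  0.30076459]
```

>>> {"fn": "step_arm", "kwargs": {
  "motion": [
    {"slide":[0,-0.19,0.75],"turn":-0.03},
    {"slide":[0,0,0],"turn":0},
    {"slide":[0.9,0,0],"turn":0},
    {"slide":[0.6,0,0],"turn":0},
    {"slide":[0,0,0],"turn":0}
  ]
}}

```text
time: 7.2
position: [0.515, -0.1369, 0.0521]
tcp_rot: [1.237, 1.233, -1.158]
contact_force: [-0.4, 0.9, 0.5]
finger_gap: 0.0518
```

```bash
python3 -c "
from h import *
pose();c=snap('wrist','w2')"
```

```text
rack xyz [-0.1246 -0.1906  0.0521] tooly deg in rack 2.063837605283141 F [-0.4  0.9  0.5] t 7.2 gap 0.0517782413802999 toolx [ 0.022  0.043 -0.999]
```

View pics/w2.png

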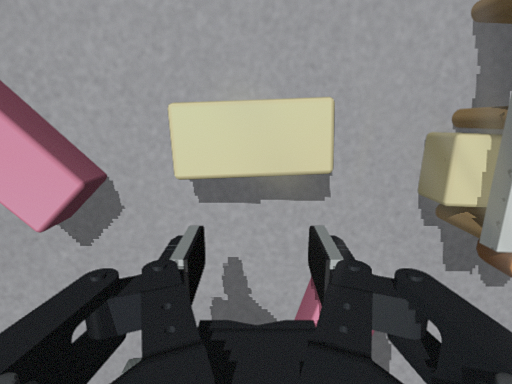

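The view shows soap with top corners (170,104), (333,98), (332,171), (176,178) and the fingers behind it. The near pink bar's tip is at (313,283), so I'm checking clearance.

```bash
python3 -c "
from h import *
c=load('w2');a=-.01737;C,S=np.cos(a),np.sin(a);M=np.array([[C,-S],[S,C]])
w=px2w(c,[(170,104),(333,98),(332,171),(176,178),(313,283),(105,177)],.032)
w=(w[:,:2]-[.64286,.05151])@M;print(w);print(w[:4].mean(0),np.arctan2(*(w[1]+w[2]-w[0]-w[3])[::-1]))"
```

```text
[[-0.17204495 -0.12329919]
 [-0.08650962 -0.11704282]
 [-0.08342779 -0.15593731]
 [-0.16982315 -0.16266607]
 [-0.08874257 -0.22479505]
 [-0.20842761 -0.16335396]]
[-0.12795138 -0.13973635] 0.07538222336014719
```

>>> {"fn": "step_arm", "kwargs": {
  "motion": [
    {"slide":[0,-0.07,0],"turn":0.022},
    {"slide":[0.4,0,0],"turn":0},
    {"slide":[0.3,0,0],"turn":0},
    {"slide":[0,0,0],"turn":0}
  ]
}}

```text
time: 7.65
position: [0.5161, -0.1356, 0.0237]
tcp_rot: [1.266, 1.209, -1.178]
contact_force: [-0.5, -0.0, -0.3]
finger_gap: 0.0518
```

```bash
python3 -c "
from h import *
pose()"
```

```text
rack xyz [-0.1235 -0.1893  0.0237] tooly deg in rack 0.04124507691025496 F [-0.5 -0.  -0.3] t 7.65 gap 0.05177328704694284 toolx [ 0.031  0.042 -0.999]
```

>>> {"fn": "step_arm", "kwargs": {
  "motion": [
    {"slide":[0.2,-0.08,0],"turn":0},
    {"slide":[0.01,0,-0.3],"turn":0},
    {"slide":[0.01,0,-0.3],"turn":0},
    {"slide":[0.01,0,-0.3],"turn":0},
    {"slide":[0.01,0,-0.3],"turn":0},
    {"slide":[0.01,0,-0.3],"turn":0}
  ]
}}

```text
time: 8.25
position: [0.5153, -0.0603, 0.0185]
tcp_rot: [1.271, 1.198, -1.177]
contact_force: [-0.6, -0.4, 0.3]
finger_gap: 0.0519
```

```bash
python3 -c "
from h import *
pose()"
```

```text
rack xyz [-0.1256 -0.114   0.0185] tooly deg in rack -0.26083443501879905 F [-0.6 -0.4  0.3] t 8.25 gap 0.051947830372093835 toolx [ 0.04   0.038 -0.999]
```

>>> {"fn": "step_arm", "kwargs": {
  "motion": [
    {"slide":[0.02,-0.02,-0.3],"turn":0},
    {"slide":[0.02,0,-0.3],"turn":0},
    {"slide":[0.02,0,-0.3],"turn":0},
    {"slide":[0.02,0,-0.3],"turn":0},
    {"slide":[0.02,0,-0.3],"turn":0},
    {"slide":[0.02,0,-0.2],"turn":0},
    {"slide":[0,0,0],"turn":0}
  ]
}}

```text
time: 8.95
position: [0.5166, 0.0338, 0.0197]
tcp_rot: [1.271, 1.197, -1.168]
contact_force: [0.1, -0.2, -0.6]
finger_gap: 0.0522
```

```bash
python3 -c "
from h import *
pose();c=snap('top','top1')
f=c[0][130:230,140:340];cv2.imwrite('pics/cT1.png',cv2.resize(f,None,fx=4,fy=4,interpolation=cv2.INTER_CUBIC)[:,:,::-1])
c=snap('wrist','w3')"
```

```text
rack xyz [-0.1259 -0.0199  0.0197] tooly deg in rack 0.04197820149964963 F [ 0.1 -0.2 -0.6] t 8.95 gap 0.05223692504348522 toolx [ 0.046  0.039 -0.998]
```

View pics/w3.png

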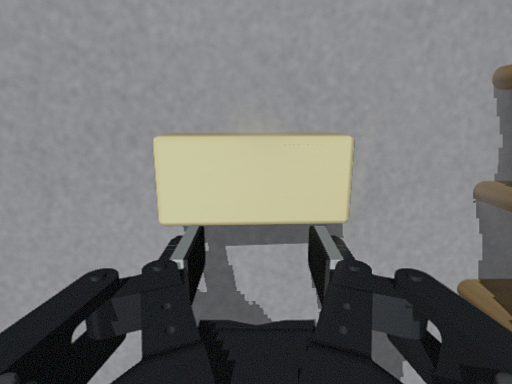

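The bar is still flush and straight: top corners (155,138), (352,136), (348,221), (159,223), with fin noses at the right at (490,190).

```bash
cat >> h.py <<'E'
def soap(fn,px,z=.032):
    a=-.01737;C,S=np.cos(a),np.sin(a);M=np.array([[C,-S],[S,C]])
    w=px2w(load(fn),px,z);w=(w[:,:2]-[.64286,.05151])@M
    print(np.round(w,4));
    if len(w)==4:print('c',w.mean(0),'yaw',np.degrees(np.arctan2(*(w[1]+w[2]-w[0]-w[3])[::-1])))
E
python3 -c "
from h import *
soap('w3',[(155,138),(352,136),(348,221),(159,223)])"
```

```text
[[-0.17    0.0326]
 [-0.0847  0.0333]
 [-0.0838 -0.006 ]
 [-0.171  -0.0056]]
c [-0.1273991   0.01358051] yaw 0.09307992756498104
```

>>> {"fn": "step_arm", "kwargs": {
  "motion": [
    {"slide":[0.02,0,-0.18],"turn":0},
    {"slide":[0.01,0,-0.14],"turn":0},
    {"slide":[0,0,0],"turn":0}
  ]
}}

```text
time: 9.35
position: [0.5173, 0.0467, 0.019]
tcp_rot: [1.274, 1.192, -1.173]
contact_force: [0.7, 0.4, -0.1]
finger_gap: 0.0518
```

```bash
python3 -c "
from h import *
pose()"
```

```text
rack xyz [-0.1254 -0.007   0.019 ] tooly deg in rack -0.283402822345067 F [ 0.7  0.4 -0.1] t 9.35 gap 0.05177121819607768 toolx [ 0.046  0.037 -0.998]
```

>>> {"fn": "step_arm", "kwargs": {
  "motion": [
    {"slide":[0,0,-0.12],"turn":0},
    {"slide":[0,0,0],"turn":0}
  ]
}}

```text
time: 9.55
position: [0.5174, 0.053, 0.0191]
tcp_rot: [1.274, 1.192, -1.173]
contact_force: [-0.3, 0.3, -0.3]
finger_gap: 0.0515
```

```bash
python3 -c "
from h import *
pose()"
```

```text
rack xyz [-0.1255 -0.0007  0.0191] tooly deg in rack -0.3077229999767087 F [-0.3  0.3 -0.3] t 9.55 gap 0.051483752606182896 toolx [ 0.046  0.037 -0.998]
```

>>> {"fn": "step_arm", "kwargs": {
  "motion": [
    {"slide":[0,0,0.6],"turn":0},
    {"slide":[-0.9,0,0],"turn":0},
    {"slide":[-0.9,0,0],"turn":0},
    {"slide":[0,-0.9,0],"turn":0},
    {"slide":[0,-0.8,0],"turn":0},
    {"slide":[0,0,0],"turn":0}
  ]
}}

```text
time: 10.15
position: [0.4264, 0.0201, 0.106]
tcp_rot: [1.275, 1.193, -1.175]
contact_force: [0.7, 0.1, -0.0]
finger_gap: 0.0519
```

>>> {"fn": "step_arm", "kwargs": {
  "motion": [
    {"slide":[0,0,0],"turn":-0.095},
    {"slide":[0,0,0],"turn":-0.095},
    {"slide":[0,0,0],"turn":-0.095},
    {"slide":[0,0,0],"turn":-0.095},
    {"slide":[0,0,0],"turn":-0.095},
    {"slide":[0,0,0],"turn":-0.095},
    {"slide":[0,0,0],"turn":-0.095},
    {"slide":[0,0,0],"turn":-0.095},
    {"slide":[0,0,0],"turn":-0.095},
    {"slide":[0,0,0],"turn":-0.095},
    {"slide":[0,0,0],"turn":-0.05},
    {"slide":[0,0,0],"turn":0}
  ],
  "claw": 225
}}

```text
time: 11.35
position: [0.4307, 0.0208, 0.107]
tcp_rot: [0.033, 1.522, 0.027]
contact_force: [0.6, 0.0, -0.3]
finger_gap: 0.0101
```

```bash
python3 -c "
from h import *
pose();c=snap('wrist','w4')"
```

```text
rack xyz [-0.2116 -0.0344  0.107 ] tooly deg in rack 90.83282378434383 F [ 0.6  0.  -0.3] t 11.35 gap 0.010075275977878752 toolx [ 0.049  0.039 -0.998]
```

View pics/w4.png

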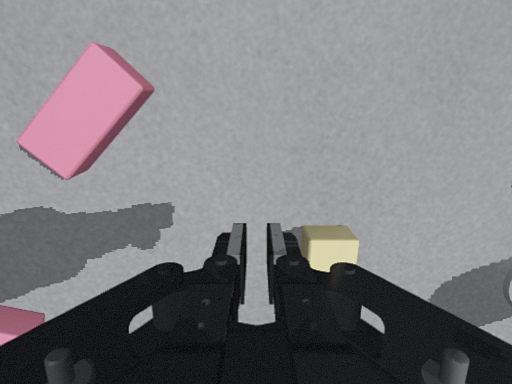

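Wrist view: the bar's rear end has its top edge from (304,242) to (356,241), and the pink bar is well away at (85,110).

```bash
python3 -c "
from h import *
soap('w4',[(304,242),(356,241)])
c=snap('top','top2');f=c[0]
m=cv2.inRange(cv2.cvtColor(f,cv2.COLOR_RGB2HSV),(22,50,90),(35,255,255))
n,l,s,ce=cv2.connectedComponentsWithStats(m)
for i in range(1,n):
  if s[i,4]>40:
    q=cv2.minAreaRect(np.argwhere(l==i)[:,::-1].astype(np.float32));print(s[i],q);soap('top2',[ce[i]])"
```

```text
[[-0.1709  0.008 ]
 [-0.1716  0.0498]]
[180 146  13  14 155] ((186.0, 152.5), (13.0, 12.0), 90.0)
[[0.0486 0.1541]]
[276 148  13  14 178] ((282.0, 154.5), (13.0, 12.0), 90.0)
[[ 0.0489 -0.1556]]
[181 168  13   5  60] ((187.0, 170.0), (4.0, 12.0), 90.0)
[[-0.0085  0.151 ]]
[275 170  14   5  63] ((281.5, 172.0), (13.0, 4.0), 0.0)
[[-0.0081 -0.1541]]
[217 194  14  28 346] ((223.5, 207.5), (27.0, 13.0), 90.0)
[[-0.1256  0.0304]]
```

>>> {"fn": "step_arm", "kwargs": {
  "motion": [
    {"slide":[0,0.6,0],"turn":0.01},
    {"slide":[0,0.6,0],"turn":0},
    {"slide":[0,0,0],"turn":0},
    {"slide":[0.8,0,0],"turn":0},
    {"slide":[0.4,0,0],"turn":0},
    {"slide":[0,0,0],"turn":0}
  ]
}}

```text
time: 12.05
position: [0.4375, 0.0842, 0.0489]
tcp_rot: [0.062, 1.517, -0.0]
contact_force: [-0.3, -0.6, 0.5]
finger_gap: 0.01
```

```bash
python3 -c "
from h import *
pose()"
```

```text
rack xyz [-0.2058  0.0291  0.0489] tooly deg in rack 88.790249931177 F [-0.3 -0.6  0.5] t 12.05 gap 0.010020503313348991 toolx [ 0.054  0.038 -0.998]
```

>>> {"fn": "step_arm", "kwargs": {
  "motion": [
    {"slide":[0.4,0,0],"turn":-0.015},
    {"slide":[0.28,0,0],"turn":0},
    {"slide":[0,0,0],"turn":0}
  ]
}}

```text
time: 12.35
position: [0.4403, 0.0841, 0.0157]
tcp_rot: [0.045, 1.516, 0.014]
contact_force: [-0.2, 0.2, 0.4]
finger_gap: 0.0099
```

```bash
python3 -c "
from h import *
pose()"
```

```text
rack xyz [-0.2031  0.029   0.0157] tooly deg in rack 89.91107466288871 F [-0.2  0.2  0.4] t 12.35 gap 0.009918191000978873 toolx [ 0.055  0.037 -0.998]
```

>>> {"fn": "step_arm", "kwargs": {
  "motion": [
    {"slide":[0.01,0,0.3],"turn":0},
    {"slide":[0.015,0,0.3],"turn":0},
    {"slide":[0.015,0,0.3],"turn":0},
    {"slide":[0.015,0,0.3],"turn":0},
    {"slide":[0.015,0,0.2],"turn":0},
    {"slide":[0,0,0],"turn":0}
  ]
}}

```text
time: 12.95
position: [0.5122, 0.0796, 0.0224]
tcp_rot: [0.048, 1.516, 0.006]
contact_force: [0.1, 0.1, -0.2]
finger_gap: 0.0104
```

```bash
python3 -c "
from h import *
pose()
c=snap('top','top3');f=c[0]
m=cv2.inRange(cv2.cvtColor(f,cv2.COLOR_RGB2HSV),(22,50,90),(35,255,255))
n,l,s,ce=cv2.connectedComponentsWithStats(m)
for i in range(1,n):
  if s[i,4]>30: print(s[i]);soap('top3',[ce[i]])
cv2.imwrite('pics/cT3.png',cv2.resize(f[130:230,140:340],None,fx=4,fy=4,interpolation=cv2.INTER_CUBIC)[:,:,::-1])"
```

```text
rack xyz [-0.1312  0.0258  0.0224] tooly deg in rack 89.51037130956064 F [ 0.1  0.1 -0.2] t 12.95 gap 0.01035666882177198 toolx [ 0.055  0.034 -0.998]
[180 146  13  14 157]
[[0.0487 0.1541]]
[276 148  13  14 177]
[[ 0.0488 -0.1555]]
[181 168  13   5  60]
[[-0.0085  0.151 ]]
[275 170  14   5  65]
[[-0.0079 -0.1547]]
[218 178  13  17 194]
[[-0.0558  0.0306]]
```

View pics/cT3.png

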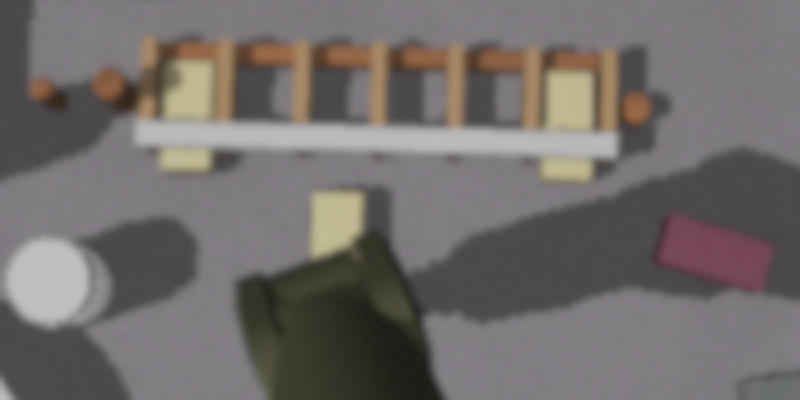

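Picture 10: the bar's nose (311–365, y=190) lines up between the third gap's fins (303, 379). I'll continue pushing.

>>> {"fn": "step_arm", "kwargs": {
  "motion": [
    {"slide":[0.07,0.02,0.3],"turn":0},
    {"slide":[0.03,0.02,0.3],"turn":0},
    {"slide":[0.03,0.02,0.3],"turn":0},
    {"slide":[0.03,0.02,0.3],"turn":0},
    {"slide":[0.02,0.02,0.3],"turn":0},
    {"slide":[0,0,0],"turn":0}
  ]
}}

```text
time: 13.6
position: [0.5803, 0.082, 0.0186]
tcp_rot: [0.046, 1.527, 0.005]
contact_force: [-1.2, -0.5, -0.8]
finger_gap: 0.0103
```

```bash
python3 -c "
from h import *
pose()"
```

```text
rack xyz [-0.0631  0.0294  0.0186] tooly deg in rack 89.5170352957819 F [-1.2 -0.5 -0.8] t 13.6 gap 0.01029514082706802 toolx [ 0.044  0.032 -0.999]
```

>>> {"fn": "step_arm", "kwargs": {
  "motion": [
    {"slide":[0.02,0.01,0.3],"turn":0},
    {"slide":[0.02,0.01,0.25],"turn":0},
    {"slide":[0,0,0],"turn":0}
  ]
}}

```text
time: 13.9
position: [0.6043, 0.0823, 0.0178]
tcp_rot: [0.045, 1.532, 0.004]
contact_force: [-0.1, -0.3, 0.2]
finger_gap: 0.0104
```

```bash
python3 -c "
from h import *
pose()"
```

```text
rack xyz [-0.0391  0.0301  0.0178] tooly deg in rack 89.53877970001413 F [-0.1 -0.3  0.2] t 13.9 gap 0.010357160679257316 toolx [ 0.039  0.031 -0.999]
```

>>> {"fn": "step_arm", "kwargs": {
  "motion": [
    {"slide":[0,0,0.12],"turn":0},
    {"slide":[0,0,0.1],"turn":0},
    {"slide":[0,0,0.05],"turn":0}
  ]
}}

```text
time: 14.2
position: [0.616, 0.0819, 0.018]
tcp_rot: [0.044, 1.535, 0.004]
contact_force: [-0.4, -0.0, -0.4]
finger_gap: 0.0101
```

```bash
python3 -c "
from h import *
pose()"
```

```text
rack xyz [-0.0274  0.0299  0.018 ] tooly deg in rack 89.56714580722323 F [-0.4 -0.  -0.4] t 14.2 gap 0.010105028166435076 toolx [ 0.036  0.031 -0.999]
```

Nearly there. I'll nudge in 2 mm steps until the stop pushes back.

>>> {"fn": "step_arm", "kwargs": {
  "motion": [
    {"slide":[0,0,0.05],"turn":0},
    {"slide":[0,0,0.04],"turn":0}
  ]
}}

```text
time: 14.4
position: [0.6179, 0.0817, 0.0177]
tcp_rot: [0.043, 1.541, 0.004]
contact_force: [-9.0, 0.4, 6.1]
finger_gap: 0.0098
```

>>> {"fn": "step_arm", "kwargs": {
  "motion": [
    {"slide":[0,0,0.05],"turn":0}
  ]
}}

```text
time: 14.5
position: [0.6179, 0.0817, 0.0176]
tcp_rot: [0.043, 1.545, 0.004]
contact_force: [-8.8, 0.1, 5.2]
finger_gap: 0.01
```

```bash
python3 -c "
from h import *
pose()"
```

```text
rack xyz [-0.0255  0.0298  0.0176] tooly deg in rack 89.59903230496988 F [-8.8  0.1  5.2] t 14.5 gap 0.010030770458639756 toolx [ 0.026  0.029 -0.999]
```

>>> {"fn": "step_arm", "kwargs": {
  "motion": [
    {"slide":[0,0,-0.5],"turn":0},
    {"slide":[0,0,-0.9],"turn":0},
    {"slide":[-0.9,0,-0.9],"turn":0},
    {"slide":[-0.9,0,-0.9],"turn":0},
    {"slide":[-0.9,0,0],"turn":0},
    {"slide":[0,0,0],"turn":0}
  ]
}}

```text
time: 15.1
position: [0.4688, 0.0819, 0.1321]
tcp_rot: [0.042, 1.546, 0.004]
contact_force: [1.4, 0.3, -0.5]
finger_gap: 0.0101
```

```bash
python3 -c "
from h import *
pose()
c=snap('top','top4');f=c[0]
m=cv2.inRange(cv2.cvtColor(f,cv2.COLOR_RGB2HSV),(22,50,90),(35,255,255))
n,l,s,ce=cv2.connectedComponentsWithStats(m)
for i in range(1,n):
  if s[i,4]>30: print(s[i]);soap('top4',[ce[i]])
A=cv2.resize(f[130:230,140:340],None,fx=4,fy=3,interpolation=cv2.INTER_CUBIC)
b=snap('side','side4')[0]
B=cv2.resize(b[100:240,200:400],(800,560)) 
cv2.imwrite('pics/c4.png',np.vstack([cv2.resize(A,(600,220)),cv2.resize(B,(600,370))])[:,:,::-1])"
```

```text
rack xyz [-0.1746  0.0273  0.1321] tooly deg in rack 89.61943877280605 F [ 1.4  0.3 -0.5] t 15.1 gap 0.010110667298310939 toolx [ 0.025  0.029 -0.999]
[180 145  13  15 157]
[[0.0487 0.154 ]]
[218 146  13  15 170]
[[0.0496 0.0321]]
[276 148  13  14 177]
[[ 0.0488 -0.1555]]
[181 168  13   5  59]
[[-0.0085  0.1513]]
[218 169  12   5  54]
[[-0.0086  0.0329]]
[275 170  14   5  64]
[[-0.008  -0.1544]]
```

View pics/c4.png

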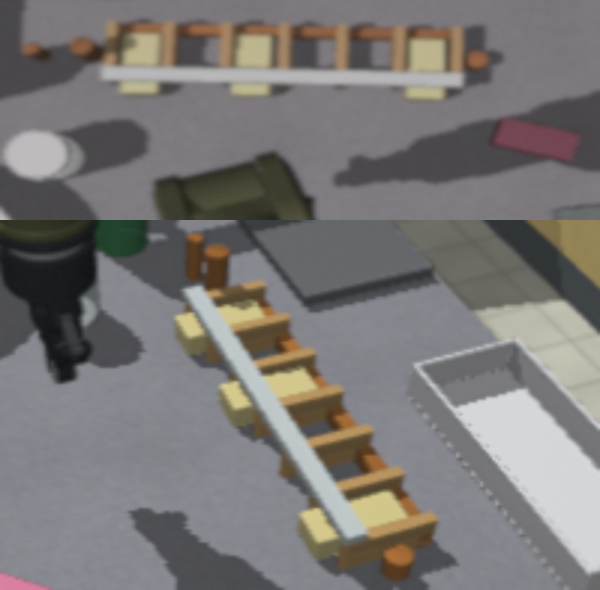

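Picture 11: the bar sits in the third gap, standing out exactly as far as its stored neighbours. Nothing else has moved, and the gripper is clear.

```bash
python3 -c "
from workcell import finish_job
print(finish_job())"
```

```text
the job is handed in; nothing more can be done
None
```

The bar of soap is in the third gap, counted from the tall post at the left end, and I have handed the job in at about 15 s.

- **Counting:** With the fingers shut, I touched the rail over gaps 1, 2 and 3 in turn, lifting slightly between touches, and went no farther along. The first touch was much harder than I meant: 92 N vertical and about 99 N in all, against the 120 N limit. The other two were about 12 and 16 N.
- **Pushing:** I pushed the bar sideways along the board until it lined up with the gap. I then pushed it straight in until it stopped moving against about 9 N.
- **Last checks:** The bar's visible front part is at the same depth as the two stored bars (−8.6 mm, against −8.5 and −8.0 mm). It sits about 1–2 mm off the gap's centre. The two stored bars measured the same as before. In the crops I viewed, the tub and the pink bar beside the rack looked unmoved. I did not recheck the colander, pot, brush, bottle or the other pink bar after the push. The gripper was touching nothing.
- **Failed or disagreed:** One move was refused because its rows left out the turn value, so nothing moved. The tool also drifted up to about 3.7° from vertical, with no visible effect on the result.

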